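# Put the bench bottles and the timer back in their fitted holders

## Robot

A 6-joint arm with a two-finger parallel gripper is mounted at the origin on a cart in front of the work surface, level with it; the furniture and walls round the work are solid. World frame = base frame: x ahead of the robot, y to its left, z up, the work surface at z = 0. Lengths are in mm, angles in rad, forces in N, time in s.
With the tool pointing down it reaches from about 300 to 775 mm from the base axis. Payload 14.6 kg.
Tool frame: the origin (TCP) lies at the very end of the fingers, on their centre line; the grasp point (between the pads) lies 19 mm behind it; z points along the fingers, y is the line along which they close (so a half turn about z gives the same grasp; the last joint's range is limited). The gripper opens to 94 mm and grips with 3 to 60 N. Pads are 16 mm wide; open, the fingers measure 119 mm over their backs; the gripper's body (75 mm by 177 mm) begins 78 mm behind the grasp point.
Start: joints at [-1.286, 0.3, 1.521, -0, 1.321, -0.067], TCP at [189.516, -516.307, 205.446] pointing down, gripper open.
Joint ranges: [-3.03, 3.03], [-0.79, 2.21], [0.23, 2.52], [-1.04, 4.18], [0, 3.07], [-2.55, 2.55]. Speed limits (rad/s): [2.22, 2.22, 2.57, 3.14, 3.14, 3.14].

## Interface

Orientations are given as [roll, pitch, yaw] about the fixed x, y, z axes, in that order (R = Rz(yaw) Ry(pitch) Rx(roll)).
In Python, from cell import manip, optics gives the robot as it stands.
- The arm moves only by the shell command python3 -m crank 'ROWS' [FORCE]. ROWS is JSON, a list of rows, each a list of 7 numbers: the opening in per cent of the stroke, from 0 (shut) to 100 (fully open), then the shift along the tool's x, y, z in mm, then the turn, a rotation vector about the tool's x, y, z in rad. A call has 1 to 10 rows; each row is the pose to reach, as a shift and turn from the pose commanded when the call began, along the tool's axes at that moment; what a row does not reach only later rows make up. A row lasts 1/10 s, in which the tool goes at most 50 mm and 8.59 degrees, less where a joint would pass 70% of its speed; a pose out of reach is approached as far as the arm can. A call with a gripper value outside its range is refused whole. The fingers move at their own pace and stop on an object; FORCE is the grip in N (left out, the last holds). Time passes only in rows, so rows that repeat a pose let the fingers close. It gives the time, the measured TCP pose, the force, the opening and the grip force at its end, in the units of the state.
- manip.read_state(): the state, without advancing time (a new reading comes with each control period).
- optics.camera(name): name is "side" or "top" or "wrist"; returns (picture, depth): 400x640x3 uint8, red, green, blue; 400x640 float32, mm along the optical axis (not along the pixel's ray), 0 where there is no reading.
- optics.calibration(name): a dict with "camera_matrix" (3x3 intrinsics, pixels), "R" (3x3) and "t" (3): a world point X has camera coordinates R X + t. Camera axes: x right, y down, z forward; pixel columns grow to the right and rows downward; lengths in mm; the calibration is good to about 2 mm. A picture is of the moment at which its call begins: read the wrist's pose just before it. calibration takes no time and is no camera call; for the wrist camera it gives the pose at the moment of the call.
- manip.sign_off(): hands the job in; it is judged then, once.
The state is a dict: "clock": time; "joints": joint angles; "qd": joint speeds; "effort": joint torques, N m; "eef_pos": TCP position; "eef_rot": TCP orientation; "wrist_force": force on the tool from outside, world axes, zero at the start; "moment": the same for the moment, N m; "finger_gap": finger opening in mm; "finger_force": force on a finger pad.
Only numpy, scipy, OpenCV 4.12 (cv2) and the standard library are available. Lean on these libraries where they do the work, as an engineer would, in place of code of your own. Each camera call takes 0.05 s, during which the arm holds its last target. There are 200 camera calls.

## Task

Tidy the clear middle of the bench: stand the small dropper bottle, the brown bottle, the wide white jar and the timer each in the grey holder made for it, the three round saucers by size (smallest bottle in the smallest saucer, widest jar in the largest) and the timer in the rectangular stand. Each must end upright, flat on the floor of its own holder inside the rim, and let go; knock none of them over, and leave the blue box and the tape roll where they are.

Things in the scene. Friction and masses are not known exactly. Their poses are not given: they have to be found in the camera images.
- dropper_bottle: the smallest bottle: white round body with a blue screw cap, 32 mm diameter, 75 mm high (body straight to about 64 mm). Grip round the body. Origin: centre of the underside; z up along its axis. Stands upright in the clear middle of the bench (x 0.40 to 0.66, y -0.36 to 0.25); a similar bottle far back on the left is not part of the job.
- brown_bottle: the brown glass bottle with a black screw cap, 48 mm diameter, 100 mm high (body straight to about 75 mm, then shoulder). Grip round the body. Origin: centre of the underside; z up along its axis. Stands upright in the clear middle of the bench (x 0.40 to 0.66, y -0.36 to 0.25); the two brown bottles far back by the pen pot are not part of the job.
- wide_jar: the widest: white round jar with a wide blue screw cap, 64 mm diameter, 110 mm high (body straight to about 85 mm). About 0.3 kg. Grip round the body. Origin: centre of the underside; z up along its axis. Stands upright in the clear middle of the bench (x 0.40 to 0.66, y -0.36 to 0.25); a similar jar at the back on the left is not part of the job.
- lab_timer: upright flat white timer with a display and three round buttons, 24 mm thick (its x axis), 62 mm wide (its y axis), 66 mm high. Grip it across its 24 mm thickness. Origin: centre of the underside; z up along its axis. Stands upright in the clear middle of the bench (x 0.40 to 0.66, y -0.36 to 0.25); a timer lying at the far left is not part of the job. Either way round in its stand is fine.
- saucer_small: smallest round open saucer, inside diameter 46 mm, outside 54 mm, for the 32 mm bottle; grey plastic, fixed to the bench; outside height 14 mm, walls 4 mm thick, inner floor 4 mm above the bench. Origin: centre of the underside, on the bench; z up.
- saucer_medium: middle round open saucer, inside diameter 62 mm, outside 70 mm, for the 48 mm brown bottle; grey plastic, fixed to the bench; outside height 14 mm, walls 4 mm thick, inner floor 4 mm above the bench. Origin: centre of the underside, on the bench; z up.
- saucer_large: largest round open saucer, inside diameter 78 mm, outside 86 mm, for the 64 mm jar; grey plastic, fixed to the bench; outside height 14 mm, walls 4 mm thick, inner floor 4 mm above the bench. Origin: centre of the underside, on the bench; z up.
- oblong_stand: rectangular open stand, inside 38 mm (its x axis) by 76 mm (its y axis), outside 46 by 84 mm, for the timer; grey plastic, fixed to the bench; outside height 14 mm, walls 4 mm thick, inner floor 4 mm above the bench. Origin: centre of the underside, on the bench; z up.
- cell_box: bystander: loose blue box, 92 x 150 x 51 mm high, with a light blue lid, at the right of the work. To be left where it is. Origin: centre of the underside.
- tape_roll: bystander: loose roll of yellowish tape lying flat, 81 mm diameter, 19 mm high, behind the work near the monitor's foot. To be left where it is. Origin: centre of the underside.
Mind the look-alikes: they are no part of the job. Leave any orange look-alike of the wide_jar alone.

How it is judged:
By the outcome, as a careful person would: the job done as asked, in the order asked, and still so for the second after the job is handed in, with the robot touching nothing.
It also fails if it takes over 102 s, if anything falls off the work surface, if the arm or the gripper's body presses on something with over 40 N, if the wrist force passes 120 N, or if a joint passes its speed limit or range.

## Working session

There is one attempt and no reset: what is moved stays moved. The work goes in short steps, Python scripts to look and compute and a shell command to move; the robot and the scene stay as the last step left them, time stands still between calls to the robot, and variables do not carry over. Pictures are saved under pics/ and viewed, at most 14 in all, crops included, and the job is handed in when it is done.

```bash
ls; mkdir -p pics; python3 - <<'E'
from cell import manip, optics
import cv2, numpy as np
s=manip.read_state(); print({k:np.round(s[k],3).tolist() for k in('clock','eef_pos','eef_rot','finger_gap')})
for n in('top','side'):
    p,d=optics.camera(n); cv2.imwrite(f'pics/{n}1.png',p[:,:,::-1]); np.savez(f'pics/{n}1.npz',p=p,d=d)
    c=optics.calibration(n); print(n,np.round(c['camera_matrix'],1).tolist(),np.round(c['R'],3).tolist(),np.round(c['t'],1).tolist())
c=optics.calibration('wrist'); print(np.round(c['R'],3).tolist(),np.round(c['t'],1).tolist(),c['camera_matrix'])
E
```

```text
pics
{'clock': 0.0, 'eef_pos': [189.466, -516.051, 204.889], 'eef_rot': [-3.14, -0.0, 0.352], 'finger_gap': 94.161}
top [[456.5, 0.0, 309.8], [0.0, 456.5, 205.4], [0.0, 0.0, 1.0]] [[0.016, -1.0, -0.003], [-0.974, -0.015, -0.224], [0.224, 0.006, -0.975]] [-150.7, 601.0, 1129.0]
side [[438.2, 0.0, 326.5], [0.0, 438.2, 205.8], [0.0, 0.0, 1.0]] [[-0.894, -0.448, -0.003], [-0.225, 0.455, -0.862], [0.388, -0.77, -0.507]] [482.0, 220.8, 943.5]
[[0.345, -0.939, -0.001], [-0.907, -0.334, 0.255], [-0.24, -0.087, -0.967]] [-549.2, -27.8, 390.2] [[356.01101189   0.         327.29748277]
 [  0.         356.01101189 196.75623344]
 [  0.           0.           1.        ]]
```

View pics/top1.png

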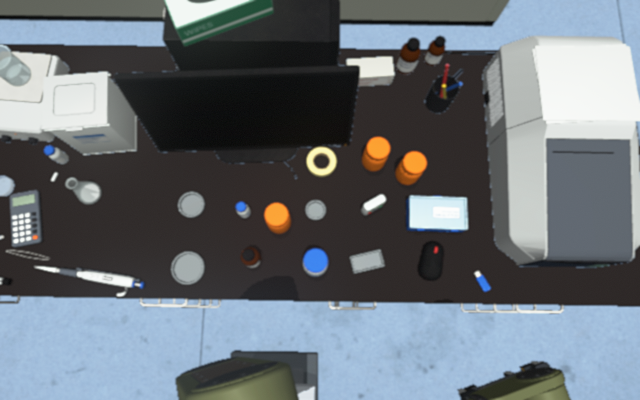

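View pics/side1.png

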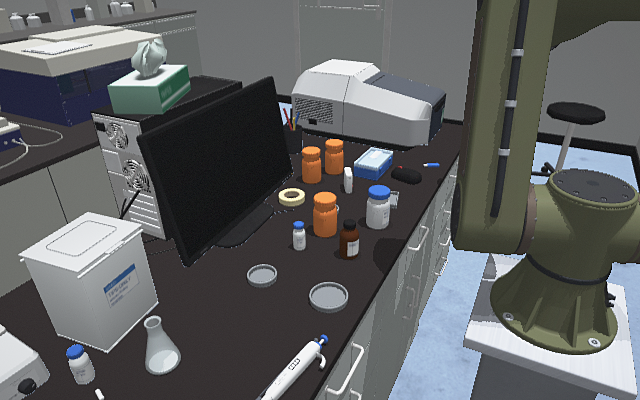

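The top view shows:
- Dropper at (242,209), brown bottle at (252,257), white jar with blue cap at (316,261) and timer at (374,204).
- Saucers at (191,204), (187,268) and (316,210), and the stand at (367,261).
- Orange look-alikes at (277,218), (376,154) and (411,168), which stay where they are.

Next I measure these through depth and colour.

```bash
cat > h.py <<'E'
import numpy as np, cv2
from cell import manip, optics
def cloud(d,c):
    K=c['camera_matrix'];R=np.array(c['R']);t=np.array(c['t'])
    v,u=np.indices(d.shape); X=np.stack([(u-K[0][2])/K[0][0]*d,(v-K[1][2])/K[1][1]*d,d],-1)
    P=(X-t)@R; P[d<=0]=np.nan; return P
def ray(uv,c,z):
    K=np.array(c['camera_matrix']);R=np.array(c['R']);t=np.array(c['t'])
    uv=np.atleast_2d(uv); r=np.c_[uv,np.ones(len(uv))]@np.linalg.inv(K).T@R; o=-R.T@t
    return o+r*((z-o[2])/r[:,2])[:,None]
E
python3 - <<'E'
from h import *
f=np.load('pics/top1.npz');p,d=f['p'],f['d'];c=optics.calibration('top');P=cloud(d,c)
print('bench z',np.nanmedian(P[225:245,210:235,2]))
def rep(n,box,zlo,zhi):
    u0,v0,u1,v1=box;Q=P[v0:v1,u0:u1].reshape(-1,3);m=(Q[:,2]>zlo)&(Q[:,2]<zhi);Q=Q[m]
    (x,y),r=cv2.minEnclosingCircle(Q[:,:2].astype(np.float32)); b=cv2.minAreaRect(Q[:,:2].astype(np.float32))
    print(n,len(Q),'mean',Q.mean(0).round(1),'mid',((Q.max(0)+Q.min(0))/2).round(1),'ext',np.ptp(Q,0).round(1),'circ',round(x,1),round(y,1),round(2*r,1),'rect',np.round(b[0],1),np.round(b[1],1),round(b[2],1))
rep('dropper',(225,190,260,230),68,85)
rep('brown',(236,235,268,280),90,110)
rep('jar',(296,238,338,285),102,120)
rep('timer',(355,185,395,225),58,75)
rep('orangeM',(258,195,298,245),85,130)
rep('box',(400,190,475,235),40,60); rep('mouse',(415,235,447,285),10,60)
# saucers via grey mask contour at rim plane
hsv=cv2.cvtColor(p,cv2.COLOR_RGB2HSV); g=((hsv[...,2]>75)&(hsv[...,1]<60)).astype(np.uint8)
for n,(u0,v0,u1,v1) in dict(s191=(170,185,212,225),s187=(165,245,210,292),s316=(300,195,332,225),rect=(344,243,392,278)).items():
    m=np.zeros_like(g);m[v0:v1,u0:u1]=g[v0:v1,u0:u1]
    k=max(cv2.findContours(m,cv2.RETR_EXTERNAL,cv2.CHAIN_APPROX_NONE)[0],key=cv2.contourArea)[:,0].astype(float)
    X=ray(k,c,14)[:,:2].astype(np.float32)
    (x,y),r=cv2.minEnclosingCircle(X);b=cv2.minAreaRect(X)
    print(n,'mid',((X.max(0)+X.min(0))/2).round(1),'ext',np.ptp(X,0).round(1),'circ',round(x,1),round(y,1),round(2*r,1),'rect',np.round(b[0],1),np.round(b[1],1),round(b[2],1))
cv2.imwrite('pics/crop1.png',cv2.resize(p[180:300,160:480,::-1],None,fx=2.5,fy=2.5,interpolation=2))
E
```

```text
bench z -0.23390038815162717
dropper 83 mean [596.3  40.2  74.5] mid [596.3  40.3  75.4] ext [24.2 24.7 12.5] circ 597.0 41.1 26.9 rect [596.6  39.9] [24.2 24.3] 4.7
brown 120 mean [468.3  12.2  99.2] mid [468.6  12.3  98.2] ext [28.  27.7 12.1] circ 468.6 12.8 30.5 rect [468.5  12.3] [27.8 27.9] 1.7
jar 460 mean [ 455.7 -155.7  109.5] mid [ 455.5 -156.2  109.5] ext [57.6 59.2 14.5] circ 456.6 -156.1 60.6 rect [ 455.3 -156.3] [57.3 59.2] 1.3
timer 184 mean [ 615. -309.   65.] mid [ 615.1 -308.8   65. ] ext [41.8 55.8 12.5] circ 616.1 -309.6 61.4 rect [ 615.5 -310. ] [22.4 61.4] 29.6
orangeM 449 mean [568.9 -55.9 109.1] mid [570.4 -55.  104.4] ext [59.7 58.6 23.7] circ 570.3 -55.3 60.7 rect [570. -55.] [59.4 58.3] 4.5
box 1842 mean [ 593.8 -479.3   50.1] mid [ 594.6 -480.8   48.6] ext [ 91.3 152.4  17.1] circ 594.6 -481.0 170.8 rect [ 595.5 -480.7] [152.2  89.6] 87.6
mouse 809 mean [ 467.9 -463.2   26.3] mid [ 471.  -465.    26.2] ext [104.8  69.7  32.4] circ 471.0 -468.1 107.5 rect [ 471.4 -465.3] [ 63.  107.2] 81.5
s191 mid [614.8 187.1] ext [73.5 74.6] circ 614.5 186.7 75.4 rect [614.9 185.9] [73.1 72.8] 48.2
s187 mid [441.4 183.3] ext [87.8 90.9] circ 440.9 183.0 91.6 rect [441.4 183.3] [87.4 90.8] 0.9
s316 mid [ 606.  -154.9] ext [56.3 55. ] circ 605.3 -154.9 58.9 rect [ 606.1 -155. ] [56.1 54.8] 0.9
rect mid [ 466.3 -294.3] ext [65.1 93.3] circ 467.3 -294.8 95.9 rect [ 466.4 -294.9] [50.2 88.5] 14.1
```

View pics/crop1.png

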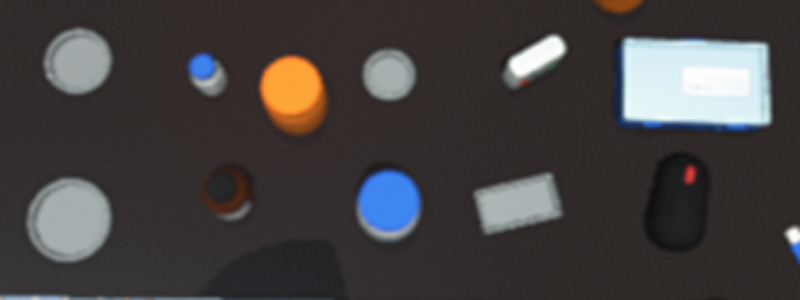

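Every measured size fits its description. The picks and targets are clear, and the orange jar at (277,218) is not one of them. I'll check clearance to the monitor before moving.

```bash
python3 - <<'E'
from h import *
A=[]
for n in('top','side'):
    f=np.load(f'pics/{n}1.npz');A.append(cloud(f['d'],optics.calibration(n)).reshape(-1,3))
Q=np.vstack(A);Q=Q[~np.isnan(Q[:,0])]
for y in range(-400,300,50):
    o=[]
    for z0,z1 in((20,100),(125,250),(250,450)):
        m=(Q[:,0]>640)&(Q[:,0]<1000)&(abs(Q[:,1]-y)<25)&(Q[:,2]>z0)&(Q[:,2]<z1)
        o.append((m.sum(),round(np.percentile(Q[m,0],3)) if m.sum()>5 else None))
    print(y,o)
def t(n,x,y,psi,x0,y0,psi0):
    dx,dy=x-x0,y-y0;print(n,'tool dx dy',round(dx*np.cos(psi0)+dy*np.sin(psi0),1),round(dx*np.sin(psi0)-dy*np.cos(psi0),1),'rz',round(psi0-psi,3))
t('dropper',596.5,40,np.pi/2,189.5,-516.1,.352)
E
```

```text
-400 [(np.int64(624), 682), (np.int64(0), None), (np.int64(0), None)]
-350 [(np.int64(234), 712), (np.int64(0), None), (np.int64(0), None)]
-300 [(np.int64(811), 721), (np.int64(0), None), (np.int64(0), None)]
-250 [(np.int64(129), 779), (np.int64(369), 792), (np.int64(420), 815)]
-200 [(np.int64(401), 721), (np.int64(1021), 791), (np.int64(1907), 813)]
-150 [(np.int64(431), 715), (np.int64(1060), 788), (np.int64(2766), 812)]
-100 [(np.int64(363), 771), (np.int64(1126), 786), (np.int64(2824), 809)]
-50 [(np.int64(396), 769), (np.int64(1179), 783), (np.int64(3081), 806)]
0 [(np.int64(407), 766), (np.int64(1259), 780), (np.int64(3374), 804)]
50 [(np.int64(431), 763), (np.int64(1342), 778), (np.int64(3711), 801)]
100 [(np.int64(451), 761), (np.int64(1431), 775), (np.int64(3926), 799)]
150 [(np.int64(487), 758), (np.int64(1532), 773), (np.int64(4346), 796)]
200 [(np.int64(1256), 756), (np.int64(2661), 771), (np.int64(3376), 793)]
250 [(np.int64(562), 753), (np.int64(1582), 768), (np.int64(1814), 789)]
dropper tool dx dy 573.8 -381.7 rz -1.219
```

```bash
R='x'; python3 -m crank '[[70,41,-27,0,0,0,-0.12],[70,82,-54.5,0,0,0,-0.24],[70,123,-82,0,0,0,-0.36],[70,164,-109,0,0,0,-0.48],[70,205,-136,0,0,0,-0.6],[70,246,-164,0,0,0,-0.72],[70,287,-191,0,0,0,-0.84],[70,328,-218,0,0,0,-0.96],[70,369,-245,0,0,0,-1.08],[70,410,-273,0,0,0,-1.219]]' 12
```

```text
clock: 1.1
eef_pos: [481.1, -116.8, 205.4]
eef_rot: [-3.141, 0.0, 1.576]
wrist_force: [0.9, -0.4, -0.1]
finger_gap: 65.7
finger_force: 0.0
```

```bash
python3 -m crank '[[70,40,29,0,0,0,0],[70,80,58,0,0,0,0],[70,120,87,0,0,0,0],[70,158,116,0,0,0,0],[70,158,116,30,0,0,0],[70,158,116,60,0,0,0],[70,158,116,60,0,0,0]]'; python3 - <<'E'
from h import *
s=manip.read_state();c=optics.calibration('wrist');p,d=optics.camera('wrist');cv2.imwrite('pics/w1.png',p[:,:,::-1]);P=cloud(d,c)
print(np.round(s['eef_pos'],1));Q=P.reshape(-1,3);m=(Q[:,2]>66)&(Q[:,2]<85)&(np.hypot(Q[:,0]-596,Q[:,1]-40)<30);Q=Q[m];print(m.sum(),Q.mean(0),(Q.max(0)+Q.min(0))/2,np.ptp(Q,0))
E
```

```text
clock: 1.8
eef_pos: [594.4, 39.5, 141.2]
eef_rot: [-3.134, 0.0, 1.571]
wrist_force: [-0.2, 0.1, 0.2]
finger_gap: 65.7
finger_force: 0.0
[594.4  39.5 141.2]
1074 [596.18335372  42.06906871  73.94286433] [596.26741609  41.16680325  71.43757061] [26.25789617 26.88124304 10.53094249]
```

View pics/w1.png

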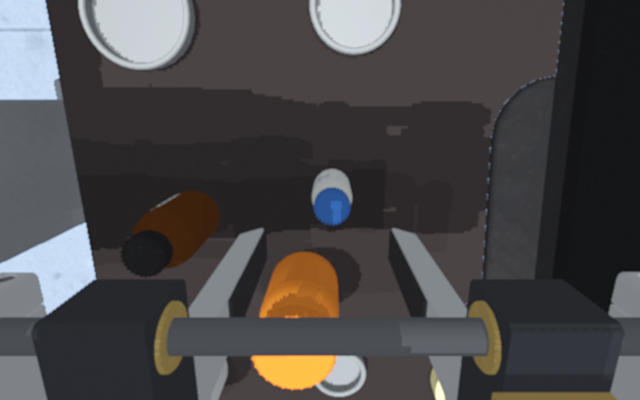

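The wrist view shows the dropper at (332,200) between the fingers, and its position agrees within 2 mm. I'll descend and grip.

```bash
python3 -m crank '[[70,1,0,35,0,0,0],[70,1,0,70,0,0,0],[70,1,0,100,0,0,0],[70,1,0,125,0,0,0],[70,1,0,125,0,0,0],[0,1,0,125,0,0,0],[0,1,0,125,0,0,0],[0,1,0,125,0,0,0],[0,1,0,125,0,0,0],[0,1,0,125,0,0,0]]' 12 && python3 -m crank '[[0,0,0,0,0,0,0],[0,0,0,0,0,0,0],[0,0,0,-20,0,0,0],[0,0,0,-50,0,0,0],[0,0,0,-90,0,0,0],[0,0,0,-130,0,0,0],[0,0,0,-165,0,0,0],[0,0,0,-165,0,0,0]]'
```

```text
clock: 2.85
eef_pos: [596.7, 40.2, 21.1]
eef_rot: [3.141, -0.0, 1.571]
wrist_force: [-0.8, 0.3, 5.2]
finger_gap: 31.5
finger_force: 12.0
clock: 3.65
eef_pos: [598.0, 40.3, 190.7]
eef_rot: [3.134, -0.0, 1.571]
wrist_force: [0.7, 1.1, -0.9]
finger_gap: 31.4
finger_force: 12.0
```

```bash
python3 -m crank '[[0,-20,1,0,0,0,0],[0,-50,3,0,0,0,0],[0,-85,5,0,0,0,0],[0,-120,7,0,0,0,0],[0,-155,9,0,0,0,0],[0,-182,9,0,0,0,0],[0,-196,9,0,0,0,0],[0,-196,9,0,0,0,0]]'; python3 - <<'E'
from h import *
s=manip.read_state();c=optics.calibration('wrist');p,d=optics.camera('wrist');cv2.imwrite('pics/w2.png',p[:,:,::-1])
print(np.round(s['eef_pos'],1));P=cloud(d,c)
hsv=cv2.cvtColor(p,cv2.COLOR_RGB2HSV);m=(hsv[...,2]>85)&(hsv[...,1]<60)&(P[...,2]>1.5)&(P[...,2]<22)&(np.hypot(P[...,0]-606,P[...,1]+155)<45)
Q=P[m];print(m.sum(),(Q.max(0)+Q.min(0))/2,np.ptp(Q,0))
q=P.reshape(-1,3);q=q[(q[:,2]>100)&(q[:,2]<240)&(np.hypot(q[:,0]-606,q[:,1]+155)<25)];print(len(q),q.min(0) if len(q) else'',q.max(0) if len(q) else '')
E
```

```text
clock: 4.45
eef_pos: [605.0, -156.8, 184.6]
eef_rot: [-3.141, -0.0, 1.569]
wrist_force: [-0.1, 0.9, -0.5]
finger_gap: 32.2
finger_force: 12.0
[ 605.  -156.8  184.6]
2286 [ 603.03003884 -158.95335775    9.20785249] [55.21691192 63.13448149 15.32783205]
8794 [ 582.30529988 -166.44503109  164.76349302] [ 629.75433079 -139.66872315  239.99862831]
```

View pics/w2.png

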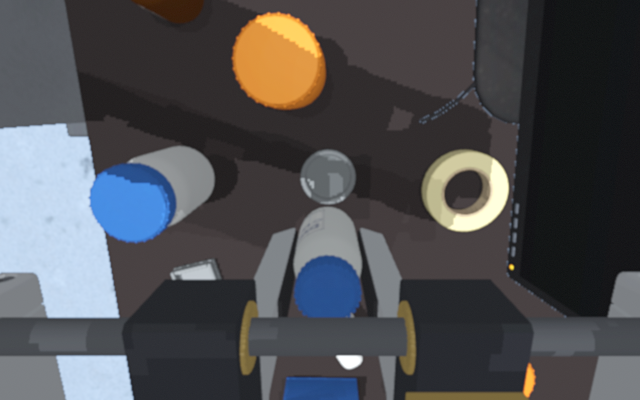

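The bottle at (328,250) hangs upright in the fingers, and the saucer at (328,177) is in line below it. I'll lower and release.

```bash
python3 - <<'E'
from h import *
# saucer outline in w2 at the wrist pose (arm still standing there)
print(ray([[301,177],[355,177],[328,150],[328,205]],optics.calibration('wrist'),14).round(1))
E
python3 -m crank '[[0,0,0,35,0,0,0],[0,0,0,75,0,0,0],[0,0,0,110,0,0,0],[0,0,0,135,0,0,0],[0,0,0,150,0,0,0],[0,0,0,158,0,0,0],[0,0,0,160,0,0,0],[0,0,0,160.5,0,0,0],[0,0,0,160.5,0,0,0]]'
```

```text
[[ 577.7 -153.2   14. ]
 [ 631.7 -153.2   14. ]
 [ 604.7 -126.2   14. ]
 [ 604.7 -182.4   14. ]]
clock: 5.4
eef_pos: [605.9, -155.8, 26.1]
eef_rot: [3.14, 0.001, 1.571]
wrist_force: [-0.5, 0.9, -1.3]
finger_gap: 31.9
finger_force: 12.0
```

```bash
python3 -m crank '[[0,0,0,0,0,0,0],[0,0,0,0.5,0,0,0],[0,0,0,0.5,0,0,0],[45,0,0,0.5,0,0,0],[60,0,0,0.5,0,0,0],[60,0,0,0.5,0,0,0],[60,0,0,-40,0,0,0],[60,0,0,-90,0,0,0],[60,0,0,-140,0,0,0],[70,0,0,-170,0,0,0]]'
```

```text
clock: 6.4
eef_pos: [605.9, -155.9, 199.2]
eef_rot: [3.138, 0.001, 1.571]
wrist_force: [-0.3, 0.1, 0.6]
finger_gap: 61.5
finger_force: 0.0
```

```bash
python3 -m crank '[[85,34,-27,0,0,0,0],[85,67,-55,0,0,0,0],[85,101,-82,0,0,0,0],[85,134,-110,0,0,0,0],[85,168,-137,0,0,0,0],[85,168,-137,0,0,0,0],[85,168,-137,20,0,0,0],[85,168,-137,40,0,0,0],[85,168,-137,40,0,0,0]]' 20; python3 - <<'E'
from h import *
s=manip.read_state();c=optics.calibration('wrist');p,d=optics.camera('wrist');P=cloud(d,c)
print(np.round(s['eef_pos'],1));Q=P.reshape(-1,3);m=(Q[:,2]>92)&(Q[:,2]<108)&(np.hypot(Q[:,0]-468.5,Q[:,1]-12)<30);Q=Q[m];print(m.sum(),(Q.max(0)+Q.min(0))/2,np.ptp(Q,0))
c=optics.calibration('top');p,d=optics.camera('top');P=cloud(d,c);Q=P.reshape(-1,3);m=(Q[:,2]>66)&(Q[:,2]<90)&(np.hypot(Q[:,0]-606,Q[:,1]+155)<30);Q=Q[m];print('dropper',m.sum(),(Q.max(0)+Q.min(0))/2,np.percentile(Q[:,2],[20,50,80]))
E
```

```text
clock: 7.3
eef_pos: [467.5, 12.0, 153.0]
eef_rot: [-3.138, -0.0, 1.571]
wrist_force: [-0.1, -0.1, 0.5]
finger_gap: 80.3
finger_force: 0.0
[467.5  12.  153. ]
1524 [468.11615746  13.23459522  97.05772132] [30.62021835 30.43859528 10.11383687]
dropper 85 [ 606.04568025 -155.76049075   76.3220579 ] [74.90660062 77.83968215 80.05075336]
```

The dropper is seated: its top is near 79 mm and it is centred. Now the brown bottle.

```bash
python3 -m crank '[[85,0.5,0,35,0,0,0],[85,0.5,0,75,0,0,0],[85,0.5,0,108,0,0,0],[85,0.5,0,128,0,0,0],[85,0.5,0,128,0,0,0],[0,0.5,0,128,0,0,0],[0,0.5,0,128,0,0,0],[0,0.5,0,128,0,0,0],[0,0.5,0,128,0,0,0],[0,0.5,0,128,0,0,0]]' 20 && python3 -m crank '[[0,0,0,0,0,0,0],[0,0,0,-20,0,0,0],[0,0,0,-50,0,0,0],[0,0,0,-90,0,0,0],[0,30,25,-130,0,0,0],[0,65,55,-150,0,0,0],[0,100,85,-150,0,0,0],[0,135,115,-150,0,0,0],[0,162,137,-150,0,0,0],[0,174,146,-150,0,0,0]]'
```

```text
clock: 8.4
eef_pos: [468.7, 12.7, 27.6]
eef_rot: [3.14, 0.0, 1.571]
wrist_force: [0.1, -0.3, 6.5]
finger_gap: 47.6
finger_force: 20.0
clock: 9.4
eef_pos: [615.1, 189.1, 176.0]
eef_rot: [-3.141, 0.0, 1.572]
wrist_force: [0.3, 0.3, -1.7]
finger_gap: 47.7
finger_force: 20.0
```

```bash
python3 -m crank '[[0,0,0,0,0,0,0],[0,0,0,30,0,0,0],[0,0,0,65,0,0,0],[0,0,0,100,0,0,0],[0,0,0,125,0,0,0],[0,0,0,138,0,0,0],[0,0,0,144,0,0,0],[0,0,0,145,0,0,0],[0,0,0,145.5,0,0,0],[0,0,0,145.5,0,0,0]]' && python3 -m crank '[[0,0,0,0,0,0,0],[0,0,0,0.3,0,0,0],[65,0,0,0.3,0,0,0],[80,0,0,0.3,0,0,0],[80,0,0,0.3,0,0,0],[80,0,0,0.3,0,0,0],[80,0,0,-40,0,0,0],[80,0,0,-90,0,0,0],[90,0,0,-140,0,0,0],[100,0,0,-160,0,0,0]]'
```

```text
clock: 10.4
eef_pos: [614.8, 186.9, 32.7]
eef_rot: [3.14, -0.0, 1.571]
wrist_force: [-0.9, -0.2, -1.8]
finger_gap: 48.1
finger_force: 20.0
clock: 11.4
eef_pos: [615.5, 187.1, 197.1]
eef_rot: [3.135, -0.002, 1.571]
wrist_force: [-0.8, 0.1, -0.6]
finger_gap: 87.9
finger_force: 0.0
```

```bash
python3 -m crank '[[100,-30,-14,0,0,0,0],[100,-70,-32,0,0,0,0],[100,-110,-51,0,0,0,0],[100,-150,-70,0,0,0,0],[100,-190,-88,0,0,0,0],[100,-230,-107,0,0,0,0],[100,-270,-125,0,0,0,0],[100,-310,-144,0,0,0,0],[100,-343,-159,0,0,0,0],[100,-343,-159,10,0,0,0]]' 25; python3 - <<'E'
from h import *
s=manip.read_state();c=optics.calibration('wrist');p,d=optics.camera('wrist');P=cloud(d,c)
print(np.round(s['eef_pos'],1));Q=P.reshape(-1,3);m=(Q[:,2]>102)&(Q[:,2]<118)&(np.hypot(Q[:,0]-455.5,Q[:,1]+156)<40);Q=Q[m];print(m.sum(),(Q.max(0)+Q.min(0))/2,np.ptp(Q,0))
c=optics.calibration('top');p,d=optics.camera('top');P=cloud(d,c);Q=P.reshape(-1,3);m=(Q[:,2]>95)&(Q[:,2]<115)&(np.hypot(Q[:,0]-615,Q[:,1]-186)<30);Q=Q[m];print('brown',m.sum(),(Q.max(0)+Q.min(0))/2,np.percentile(Q[:,2],[20,50,80]))
E
```

```text
clock: 12.4
eef_pos: [454.5, -159.3, 182.5]
eef_rot: [3.139, 0.001, 1.567]
wrist_force: [0.6, 0.5, -0.2]
finger_gap: 94.3
finger_force: 0.0
[ 454.5 -159.3  182.5]
4929 [ 455.48102757 -155.83523106  106.88787612] [59.89346415 60.32097354  9.6028441 ]
brown 117 [613.58218935 186.73125509 103.24080682] [101.61943613 103.47371756 105.41221615]
```

The brown bottle is seated, with its top at 104 mm. Now the jar.

```bash
python3 -m crank '[[100,0,0,0,0,0,0],[100,0,0,35,0,0,0],[100,0,0,75,0,0,0],[100,0,0,110,0,0,0],[100,0,0,135,0,0,0],[100,0,0,147,0,0,0],[100,0,0,149,0,0,0],[100,0,0,149,0,0,0],[0,0,0,149,0,0,0],[0,0,0,149,0,0,0]]' 30 && python3 -m crank '[[0,0,0,0,0,0,0],[0,0,0,0,0,0,0],[0,0,0,0,0,0,0],[0,0,0,-20,0,0,0],[0,0,0,-50,0,0,0],[0,0,0,-90,0,0,0],[0,0,0,-120,0,0,0],[0,0,0,-130,0,0,0]]'
```

```text
clock: 13.5
eef_pos: [455.9, -156.4, 33.5]
eef_rot: [3.14, 0.001, 1.571]
wrist_force: [0.0, -0.1, 1.2]
finger_gap: 81.2
finger_force: 0.0
clock: 14.3
eef_pos: [456.0, -156.6, 164.9]
eef_rot: [3.138, 0.001, 1.571]
wrist_force: [-0.1, -0.3, -3.6]
finger_gap: 63.7
finger_force: 30.0
```

```bash
python3 -m crank '[[0,20,-1,0,0,0,0],[0,55,-2,0,0,0,0],[0,95,-4,0,0,0,0],[0,137,-6,0,0,0,0],[0,180,-8,0,0,0,0],[0,222,-10,0,0,0,0],[0,264,-12,0,0,0,0],[0,302,-13,0,0,0,0],[0,328,-14,0,0,0,0],[0,339,-14,0,0,0,0]]' && python3 -m crank '[[0,0,0,0,0,0,0],[0,0,0,20,0,0,0],[0,0,0,50,0,0,0],[0,0,0,85,0,0,0],[0,0,0,108,0,0,0],[0,0,0,120,0,0,0],[0,0,0,124,0,0,0],[0,0,0,125.5,0,0,0],[0,0,0,125.5,0,0,0],[0,0,0,125.5,0,0,0]]'; python3 - <<'E'
from h import *
p,d=optics.camera('side');cv2.imwrite('pics/s2.png',cv2.resize(p[200:330,180:430,::-1],None,fx=3,fy=3))
E
```

```text
clock: 15.3
eef_pos: [440.4, 184.5, 160.9]
eef_rot: [-3.139, 0.001, 1.573]
wrist_force: [-0.0, -1.0, -3.0]
finger_gap: 64.0
finger_force: 30.0
clock: 16.3
eef_pos: [441.9, 182.8, 37.8]
eef_rot: [3.14, -0.0, 1.571]
wrist_force: [0.0, 0.0, -3.2]
finger_gap: 63.9
finger_force: 30.0
```

View pics/s2.png

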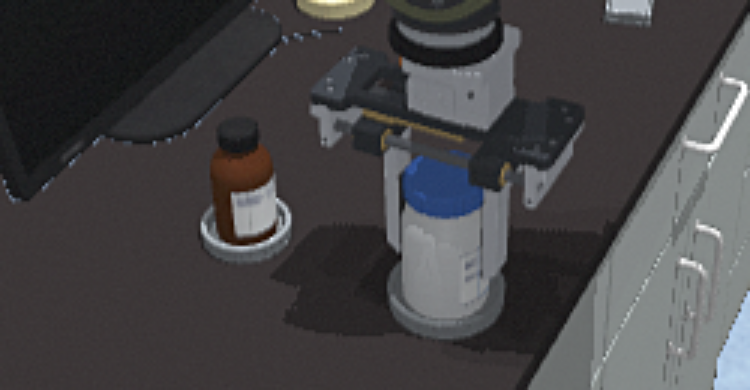

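The jar sits centred in the large saucer and just hanging, and the brown bottle stands in its saucer. I'll release.

```bash
python3 -m crank '[[0,0,0,0.5,0,0,0],[0,0,0,0.7,0,0,0],[80,0,0,0.7,0,0,0],[96,0,0,0.7,0,0,0],[96,0,0,0.7,0,0,0],[96,0,0,0.7,0,0,0],[96,0,0,-35,0,0,0],[96,0,0,-80,0,0,0],[90,0,0,-125,0,0,0],[80,0,0,-145,0,0,0]]' && python3 -m crank '[[70,-40,14,0,0,0,-0.04],[70,-86,30,0,0,0,-0.09],[70,-132,47,0,0,0,-0.14],[70,-178,63,0,0,0,-0.19],[70,-224,79,0,0,0,-0.24],[70,-270,95,0,0,0,-0.29],[70,-316,112,0,0,0,-0.34],[70,-362,128,0,0,0,-0.39],[70,-408,145,0,0,0,-0.45],[70,-440,156,0,0,0,-0.516]]'
```

```text
clock: 17.35
eef_pos: [442.3, 183.1, 185.9]
eef_rot: [3.137, -0.002, 1.571]
wrist_force: [-0.2, 0.9, -0.1]
finger_gap: 79.6
finger_force: 0.0
clock: 18.35
eef_pos: [597.5, -260.2, 181.4]
eef_rot: [-3.141, -0.0, 2.088]
wrist_force: [0.3, -0.1, -0.2]
finger_gap: 65.5
finger_force: 0.0
```

```bash
python3 - <<'E'
from h import *
c=optics.calibration('top');p,d=optics.camera('top');P=cloud(d,c);Q=P.reshape(-1,3);m=(Q[:,2]>105)&(Q[:,2]<125)&(np.hypot(Q[:,0]-441,Q[:,1]-183)<50);Q=Q[m];print('jar',m.sum(),((Q.max(0)+Q.min(0))/2).round(1),np.percentile(Q[:,2],[20,50,80]).round(1))
s=manip.read_state();print(np.round(s['eef_pos'],1));c=optics.calibration('wrist');p,d=optics.camera('wrist');cv2.imwrite('pics/w3.png',p[:,:,::-1]);P=cloud(d,c)
Q=P.reshape(-1,3);m=(Q[:,2]>60)&(Q[:,2]<72)&(np.hypot(Q[:,0]-615.5,Q[:,1]+309.5)<45);Q=Q[m]
b=cv2.minAreaRect(Q[:,:2].astype(np.float32));print(m.sum(),b)
ps=2.087;dx,dy=b[0][0]-597.5,b[0][1]+257;print('tool',dx*np.cos(ps)+dy*np.sin(ps),dx*np.sin(ps)-dy*np.cos(ps))
E
```

```text
jar 479 [441.  182.3 112.9] [111.7 113.6 115.4]
[ 597.8 -263.6  180.9]
1523 ((615.3751220703125, -309.2578125), (22.043834686279297, 61.15099334716797), 30.904895782470703)
tool -54.27141908392052 -10.247537603307276
```

View pics/w3.png

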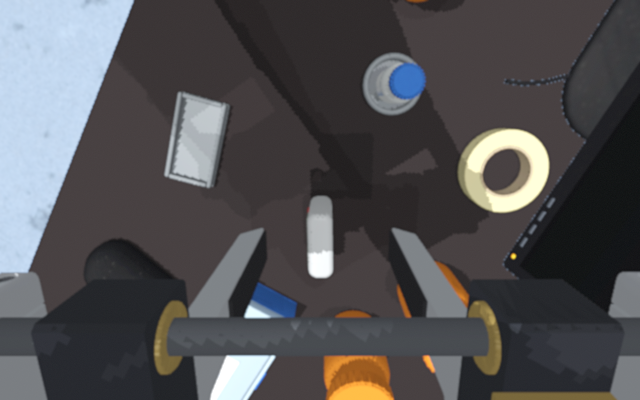

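The jar is seated, with its top at 113.6 mm. The timer at (320,237) is square between the fingers and the stand is at (197,140). I'll let the arm settle, then descend.

```bash
python3 -m crank '[[70,-40,-8,0,0,0,0],[70,-54,-10,0,0,0,0],[70,-54,-10,20,0,0,-0.01],[70,-54,-10,40,0,0,-0.015],[70,-54,-10,60,0,0,-0.015],[70,-54,-10,70,0,0,-0.015],[70,-54,-10,70,0,0,-0.015],[70,-54,-10,70,0,0,-0.015]]' 15
```

```text
clock: 19.25
eef_pos: [615.6, -309.0, 112.9]
eef_rot: [3.141, 0.001, 2.102]
wrist_force: [0.4, -0.2, 0.9]
finger_gap: 65.6
finger_force: 0.0
```

```bash
python3 -m crank '[[70,0,0,30,0,0,0],[70,0,0,60,0,0,0],[70,0,0,82,0,0,0],[70,0,0,90,0,0,0],[70,0,0,90,0,0,0],[0,0,0,90,0,0,0],[0,0,0,90,0,0,0],[0,0,0,90,0,0,0],[0,0,0,90,0,0,0],[0,0,0,90,0,0,0]]' 15 && python3 -m crank '[[0,0,0,0,0,0,0],[0,0,0,0,0,0,0],[0,0,0,-20,0,0,0],[0,0,0,-50,0,0,0],[0,0,0,-85,0,0,0],[0,0,0,-100,0,0,0],[0,0,0,-100,0,0,0]]'; python3 - <<'E'
from h import *
x0,y0=615.3,-309.3;ps=2.102
dx,dy=466.4-x0,-294.7-y0;print('tool',dx*np.cos(ps)+dy*np.sin(ps),dx*np.sin(ps)-dy*np.cos(ps))
E
```

```text
clock: 20.25
eef_pos: [615.4, -309.2, 22.3]
eef_rot: [3.141, 0.0, 2.102]
wrist_force: [-0.1, 0.3, 0.3]
finger_gap: 29.1
finger_force: 0.0
clock: 20.95
eef_pos: [616.0, -309.6, 123.9]
eef_rot: [3.14, 0.003, 2.102]
wrist_force: [0.4, 0.2, -0.1]
finger_gap: 21.9
finger_force: 15.0
tool 88.01658826075297 -120.98533047827358
```

```bash
python3 -m crank '[[0,10,-14,0,0,0,0.05],[0,27,-37,0,0,0,0.1],[0,46,-63,0,0,0,0.15],[0,64,-88,0,0,0,0.2],[0,78,-107,0,0,0,0.25],[0,86,-118,0,0,0,0.285],[0,88,-121,0,0,0,0.285],[0,88,-121,0,0,0,0.285],[0,88,-121,0,0,0,0.285]]'; python3 - <<'E'
from h import *
s=manip.read_state();print(np.round(s['eef_pos'],1));c=optics.calibration('wrist');p,d=optics.camera('wrist');cv2.imwrite('pics/w4.png',p[:,:,::-1])
p,d=optics.camera('top');c=optics.calibration('top');P=cloud(d,c);np.savez('pics/top4.npz',p=p,d=d)
q=optics.camera('side')[0];cv2.imwrite('pics/s4.png',cv2.resize(q[130:260,300:450,::-1],None,fx=4,fy=4))
E
```

```text
clock: 21.85
eef_pos: [466.8, -294.5, 121.3]
eef_rot: [-3.141, -0.001, 1.818]
wrist_force: [0.1, -0.2, -0.8]
finger_gap: 21.8
finger_force: 15.0
[ 466.8 -294.5  121.3]
```

View pics/w4.png

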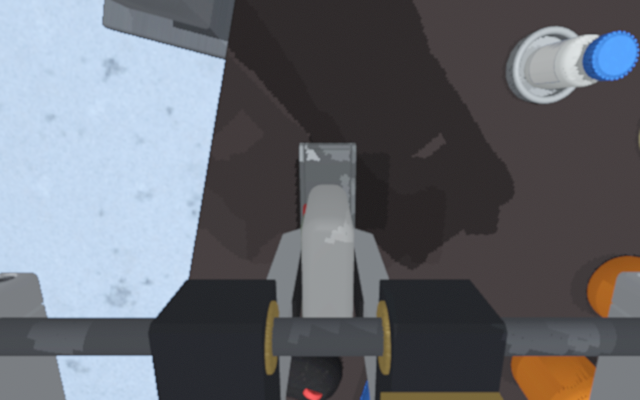

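View pics/s4.png

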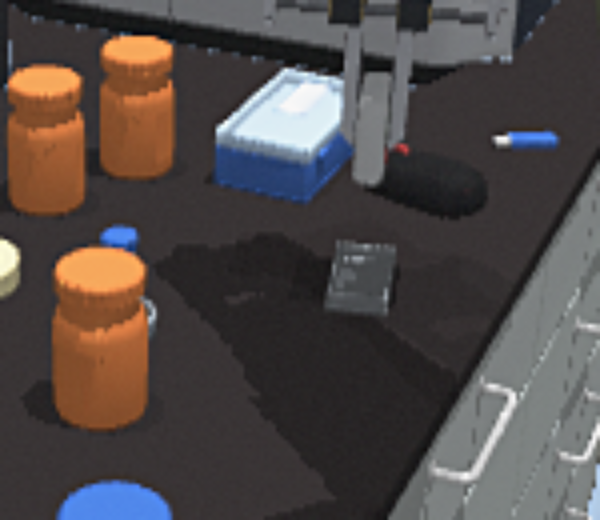

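The wrist view shows the timer held upright and parallel to the stand, whose far edge runs (299,144)–(356,144). I'll check that against its expected position and lower.

```bash
python3 - <<'E'
from h import *
r=ray([[299,144],[356,144]],optics.calibration('wrist'),14);print(r.round(1));m=r.mean(0)[:2]-[466.8,-294.5];ps=1.818
print('far-edge mid in tool x,y (expect 42,0):',m@[np.cos(ps),np.sin(ps)],m@[np.sin(ps),-np.cos(ps)])
E
python3 -m crank '[[0,0,0,25,0,0,0],[0,0,0,50,0,0,0],[0,0,0,65,0,0,0],[0,0,0,72,0,0,0],[0,0,0,72,0,0,0]]'
```

```text
[[ 433.4 -259.1   14. ]
 [ 477.7 -247.9   14. ]]
far-edge mid in tool x,y (expect 42,0): 42.532615222420425 -0.8536800281620912
clock: 22.5
eef_pos: [466.3, -294.3, 49.2]
eef_rot: [-3.141, -0.001, 1.817]
wrist_force: [0.2, -0.4, 0.6]
finger_gap: 21.7
finger_force: 15.0
```

```bash
python3 -m crank '[[0,0,0,12,0,0,0],[0,0,0,20,0,0,0],[0,0,0,23,0,0,0],[0,0,0,23.5,0,0,0],[0,0,0,23.5,0,0,0],[0,0,0,23.8,0,0,0],[0,0,0,23.8,0,0,0]]' && python3 -m crank '[[35,0,0,0,0,0,0],[45,0,0,0,0,0,0],[50,0,0,0,0,0,0],[50,0,0,0,0,0,0],[50,0,0,-40,0,0,0],[50,0,0,-90,0,0,0],[50,0,0,-140,0,0,0],[50,0,0,-180,0,0,0],[50,-40,0,-180,0,0,0],[50,-80,0,-180,0,0,0]]' && python3 -m crank '[[50,-45,0,0,0,0,0],[50,-90,0,0,0,0,0],[50,-110,0,0,0,0,0],[50,-110,0,0,0,0,0]]'; python3 - <<'E'
from h import *
p,d=optics.camera('top');c=optics.calibration('top');P=cloud(d,c);Q=P.reshape(-1,3)
for n,x,y,z,r in(('dropper',606,-155,75,30),('brown',615,186.5,98,30),('jar',441,183,107,50),('timer',466.4,-294.7,60,50)):
    q=Q[(Q[:,2]>z)&(Q[:,2]<z+25)&(np.hypot(Q[:,0]-x,Q[:,1]-y)<r)];print(n,len(q),((q.max(0)+q.min(0))/2).round(1),np.median(q[:,2]).round(1),cv2.minAreaRect(q[:,:2].astype(np.float32)) if n=='timer' else '')
cv2.imwrite('pics/f_top.png',cv2.resize(p[180:300,160:480,::-1],None,fx=2.5,fy=2.5))
q=optics.camera('side')[0];cv2.imwrite('pics/f_side.png',cv2.resize(q[120:340,200:480,::-1],None,fx=2.5,fy=2.5))
E
```

```text
clock: 23.2
eef_pos: [466.5, -294.6, 26.4]
eef_rot: [3.141, 0.0, 1.817]
wrist_force: [-0.0, 0.9, -0.5]
finger_gap: 21.5
finger_force: 15.0
clock: 24.2
eef_pos: [486.6, -373.0, 208.3]
eef_rot: [3.14, 0.003, 1.818]
wrist_force: [0.9, 0.2, 0.2]
finger_gap: 47.2
finger_force: 0.0
clock: 24.6
eef_pos: [512.2, -480.9, 204.6]
eef_rot: [-3.141, -0.001, 1.815]
wrist_force: [0.3, 0.2, -0.7]
finger_gap: 47.0
finger_force: 0.0
dropper 73 [ 606.  -155.7   79.1] 78.6 
brown 112 [613.6 186.7 103.7] 103.8 
jar 474 [441.  182.6 113.3] 113.5 
timer 207 [ 465.8 -295.6   67.7] 68.8 ((466.39599609375, -295.68115234375), (22.4379940032959, 60.89728927612305), 12.720074653625488)
```

View pics/f_top.png

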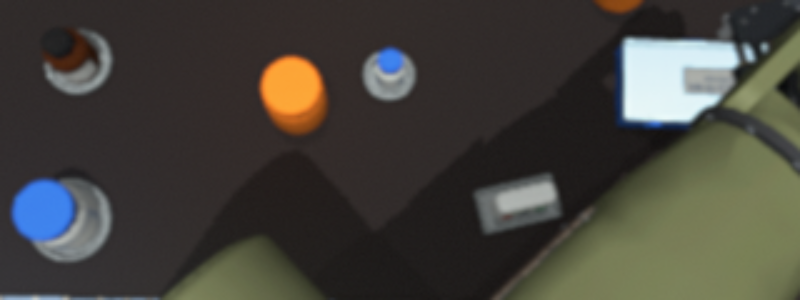

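View pics/f_side.png

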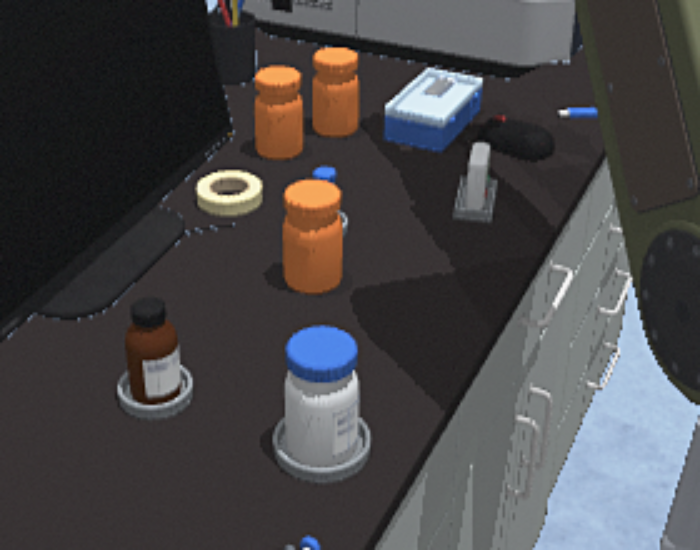

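All four stand centred in their holders: their tops are about 4 mm above the listed heights, which matches the holder floor. The blue box and tape roll look unmoved, so I'll hand in.

```bash
python3 -m crank '[[50,0,0,0,0,0,0],[50,0,0,0,0,0,0]]' >/dev/null; python3 -c "
from cell import manip; print(manip.sign_off())"
```

```text
the job is handed in; nothing more can be done
None
```

The dropper bottle, brown bottle, wide jar and timer each stand upright and released in their own holders; the blue box and tape roll look unmoved, and I handed the job in at about 25 s of the 102 s allowed.

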